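Swing the card reader round to the guests and lock it

ROBOT

A 7-joint arm with a two-finger parallel gripper is mounted at the origin on the work surface. World frame = base frame: x ahead of the robot, y to its left, z up, the work surface at z = 0. Lengths are in m, angles in rad, forces in N, time in s.
With the tool pointing down it reaches from about 0.4 to 0.85 m from the base axis. Payload 10.4 kg.
Tool frame: the origin (TCP) lies at the very end of the fingers, on their centre line; the grasp point (between the pads) lies 19 mm behind it; x points along the fingers, z is the direction in which the jaws open and shut, and the axes are right-handed (so a half turn about x gives the same grasp; the last joint's range is limited). The gripper opens to 85 mm and grips with 20 to 120 N. Pads are 22 mm wide; open, the fingers measure 114 mm over their backs; the gripper's body (76 mm by 85 mm) begins 54 mm behind the grasp point. The pads swing forward as they close: fully open they stand 13 mm farther back than shut.
Start: joints at [-1.204, 0.332, -0.065, 1.46, 0.022, 1.35, -0.088], TCP at [0.237, 0.578, 0.231] pointing down, gripper open.
Joint ranges: [-2.6, 2.6], [-0.5, 2.12], [-1.47, 1.34], [0.16, 2.42], [-1.27, 4.41], [0.06, 2.06], [-2.6, 2.6]. Speed limits (rad/s): [2.22, 2.22, 2.79, 2.79, 3.14, 3.14, 3.14].

INTERFACE

Orientations are given as a unit quaternion [x, y, z, w].
In Python, from workcell import get_obs, camera, camera_info, hand_in gives the robot as it stands.
- The arm moves only by the tool move_arm, never from a script. Its argument "motion" is text: rows parted by semicolons, each of 4 numbers parted by spaces: the shift along the world's x, y, z in m, then the turn about the world's z in rad. In form: tx ty tz spin; .... A call has 1 to 10 rows; each row is the pose to reach, as a shift and turn from the pose commanded when the call began; what a row does not reach only later rows make up. A row lasts 1/8 s, in which the tool goes at most 62.5 mm and 10.7 degrees, less where a joint would pass 70% of its speed; a pose out of reach is approached as far as the arm can. A call with a gripper value outside its range is refused whole. "grip" is the opening, from 0 (shut) to 1 (fully open), set as the call begins (left out, the last holds). The fingers move at their own pace and stop on an object; "force" is the grip in N (left out, the last holds). Time passes only in rows, so rows that repeat a pose let the fingers close. It gives the time, the measured TCP pose, the force and the opening at its end, in the units of the state.
- get_obs(): the state, without advancing time (a new reading comes with each control period).
- camera(name): name is "side" or "top" or "wrist"; returns (picture, depth): 480x640x3 uint8, red, green, blue; 480x640 float32, m along the optical axis (not along the pixel's ray), 0 where there is no reading.
- camera_info(name): a dict with "camera_matrix" (3x3 intrinsics, pixels), "eye" and "attitude" of the camera in the world. Camera axes: x right, y up, looking along -z (the intrinsics and any distortion apply to the point x, -y, -z); pixel columns grow to the right and rows downward; lengths in m; the calibration is good to about 2 mm. A picture is of the moment at which its call begins: read the wrist's pose just before it. camera_info takes no time and is no camera call; for the wrist camera it gives the pose at the moment of the call.
- hand_in(): hands the job in, once; it reports no verdict.
The state is a dict: "clock": time; "joint_pos": joint angles; "joint_velocities": joint speeds; "tau": joint torques, N m; "position": TCP position; "ee_rot": TCP orientation; "ft_force": force on the tool from outside, world axes, zero at the start; "torque": the same for the moment, N m; "grip_width": opening from 0.0 (shut) to 1.0 (fully open).
Only numpy, scipy, OpenCV 4.12 (cv2) and the standard library are available. Lean on these libraries where they do the work, as an engineer would, in place of code of your own. Each camera call takes 0.05 s, during which the arm holds its last target.

TASK

Swing the wooden swivel board with the card reader round its fixed pin by pushing it near its free corner, until its long side lies fully home against the screw of the orange stop, and keep it pressed there snugly for about a second: about 10 N on the stop beyond what it takes to slide the board, and at no time more than 16 N on the stop. Then take the red-handled lock pin from its parking block and drop it all the way down through the hole in the board's metal tab into the slotted socket on the counter, so that the board is locked, and let go. Leave the mug, the glasses, the sugar jar and the jug where they stand.

Things in the scene. Friction and masses are not known exactly. Their poses are not given: they have to be found in the camera images.
- mount: Fixed swivel mount (pivot pin, orange stop, lock socket). Origin: on the axis of the upright 12 mm pivot pin (24 mm cap, top 30 mm above the counter), at counter height; z up. When the board is home its axes agree with the mount's within 0.04 rad (the stop is adjustable). At the start the board must still turn 0.46 to 0.79 rad anticlockwise, seen from above, to get there.
- stop: Orange stop block, 40 x 20 x 30 mm high (along the mount's x, y, z), fixed. Origin: middle of the lower edge of its -y face, at 165, 97, 0 mm in the mount's frame. From this face sticks out, to -y, a steel stop screw 18 mm thick, axis 12 mm above the counter, that the board meets; rigid, its length is set by hand anywhere from 7 to 17 mm, which no reading tells: feel for it.
- socket (a point): Centre of the slot (18 mm along the mount's x, 36 mm along y) in the dark steel socket block (44 x 56 x 11 mm high) fixed to the counter, at the block's top, 11 mm above the counter (mount frame 255, 30, 11 mm). The slot goes down to the counter. z up.
- board: Wooden board 240 x 110 x 22 mm with card reader, 0.6 to 1 kg, loose on the counter, the pivot pin through its 14 mm hole. Origin: centre of this hole, underside. Wood: x -30 to 210, y -25 to 85 mm. The side y = -25 is pushed (to +y), the side y = 85 meets the stop screw. Sliding takes about 2 to 6 N at the free corner. Reader: x 40 to 125 mm, 75 mm above the counter; rest of the wood is bare but for the pin's cap.
- push_corner (a point): Spot to push on the board: on its y = -25 mm side, 15 mm from the free corner (board frame 195, -25 mm), 11 mm above the counter, half way up the edge. Axes as the board's.
- lock_hole (a point): Centre of the 15 mm through hole in the board's aluminium tab, at its top, 22 mm above the counter (board frame 255, 30, 22 mm). The tab is 36 mm wide and 8 mm thick, sticks out of the board's free end to x = 275 mm and passes 3 mm above the socket block. With the board home it is over the socket's slot.
- lockpin: Lock pin, 65 mm long, 60 g, upright in its parking block at the start. Origin: centre of the tip's end; z up along the pin. Steel shank 12 mm thick, 20 mm long, tip chamfered to 7 mm over 3.5 mm; steel collar 26 mm across, z 20 to 25; red round handle 18 mm across, z 25 to 65. Fully down, the collar rests on the tab, the tip 2 mm above the counter.
- park: Grey parking block 56 x 56 x 22 mm high, fixed to the counter, with a 16 mm through hole in which the lock pin stands. Origin: centre of its underside.
- mug: White mug, 78 mm across, 85 mm high, handle at its +y. Origin: centre of the underside. Leave it alone.
- tumbler: Clear drinking glass, 68 mm across, 85 mm high. Origin: centre of the underside. Leave it alone.
- tumbler2: Green drinking glass, 68 mm across, 85 mm high. Origin: centre of the underside. Leave it alone.
- sugar: Glass sugar jar with metal cap, 70 mm across, 110 mm high. Origin: centre of the underside. Leave it alone.
- jug: Steel vacuum jug with black lid and handle (at +y), 124 mm across, 222 mm high. Origin: centre of the underside. Leave it alone.

How it is judged:
On the way:
1. the board lies home (within 0.045 rad of the mount's heading) and is pressed against the stop with at least 5 N for 0.5 s (angle between the x axis of board and the x axis of mount, either way round below 0.045 rad and x of lock_hole in the frame of mount above 0.2 m and contact force between board and stop above 5 N), for 0.5 s.
At the end, for the whole second after the job is handed in: The board's heading is within 0.045 rad of the mount's; the lock pin stands upright (within 0.15 rad) through the tab's hole in the socket, its tip within 14 mm of the socket's centre and less than 7 mm above the counter; board and pin are at rest and released (angle between the x axis of board and the x axis of mount, either way round below 0.045 rad and x of lock_hole in the frame of mount above 0.2 m and horizontal distance between lockpin and socket below 0.014 m and height (world z) of lockpin below 0.007 m and angle between lockpin's own z axis and vertical below 0.15 rad and linear speed of lockpin below 0.02 m/s and angular speed of board below 0.05 rad/s); the robot touches nothing.
It fails at once if the board pressed against the stop with more than 16 N (contact force between board and stop above 16 N).
It fails at once if the mug, a glass, the sugar jar or the jug moved more than 15 mm (distance of any of mug, tumbler, tumbler2, sugar, jug from where it was at the start of the episode above 0.015 m).
It also fails if it takes over 72 s, if anything falls off the work surface, if the arm or the gripper's body presses on something with over 40 N, if the wrist force passes 120 N, or if a joint passes its speed limit or range.

## Working session

There is one attempt and no reset: what is moved stays moved. The work goes in short steps, Python scripts to look and compute and a tool call to move; the robot and the scene stay as the last step left them, time stands still between calls to the robot, and variables do not carry over. Pictures are saved under pics/ and viewed, and the job is handed in when it is done.

Besides the shell and the picture viewer there is one more tool, called after ">>>" in YAML: its name, and indented under it one key for each argument. move_arm: Moves the arm, as the interface text tells. Its arguments: {"type":"object","properties":{"motion":{"type":"string"},"grip":{"type":"number"},"force":{"type":"number"}},"required":["motion"]}

```bash
mkdir -p pics
python3 - <<'E'
from workcell import *
import cv2,numpy as np,pickle
print({k:np.round(v,3) for k,v in get_obs().items()})
for n in ("side","top","wrist"):
    i=camera_info(n); p,d=camera(n); print(n,i)
    cv2.imwrite(f"pics/a_{n}.png",p[:,:,::-1]); pickle.dump((i,p,d),open(f"a_{n}.pkl","wb"))
E
```

```text
{'clock': np.float64(0.0), 'joint_pos': array([-1.204,  0.333, -0.065,  1.461,  0.022,  1.35 , -0.089]), 'joint_velocities': array([ 0.   ,  0.   , -0.   , -0.002, -0.002,  0.001,  0.   ]), 'tau': array([ 2.0000e-03, -6.2544e+01,  5.1000e-02, -3.9161e+01,  1.6000e-02,
        1.0000e-02, -0.0000e+00]), 'position': array([0.237, 0.578, 0.231]), 'ee_rot': array([-0.394,  0.588,  0.393,  0.587]), 'ft_force': array([-0.107, -0.009,  0.156]), 'torque': array([-0.025, -0.008, -0.055]), 'grip_width': np.float64(1.003)}
side {'camera_matrix': array([[519.17456293,   0.        , 313.85145694],
       [  0.        , 519.17456293, 242.39085945],
       [  0.        ,   0.        ,   1.        ]]), 'eye': array([ 0.41107484, -0.80681188,  0.61319119]), 'attitude': array([ 0.48014093, -0.03841707, -0.09561573,  0.87111793])}
top {'camera_matrix': array([[469.91647085,   0.        , 313.74898697],
       [  0.        , 469.91647085, 234.63488478],
       [  0.        ,   0.        ,   1.        ]]), 'eye': array([0.34425851, 0.0783115 , 1.0780123 ]), 'attitude': array([-0.08499393,  0.07997531,  0.70444044, -0.7001026 ])}
wrist {'camera_matrix': array([[401.46038318,   0.        , 311.37805258],
       [  0.        , 401.46038318, 238.81002443],
       [  0.        ,   0.        ,   1.        ]]), 'eye': array([0.17181561, 0.60431483, 0.37298399]), 'attitude': array([-0.11612714, -0.07731268,  0.55142906,  0.82247385])}
```

View pics/a_side.png

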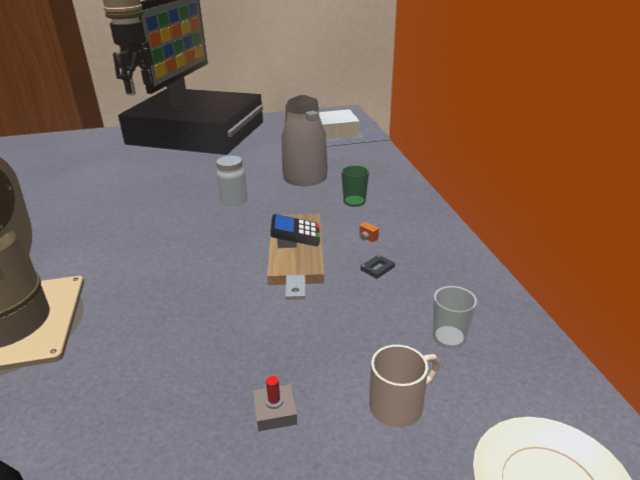

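View pics/a_top.png

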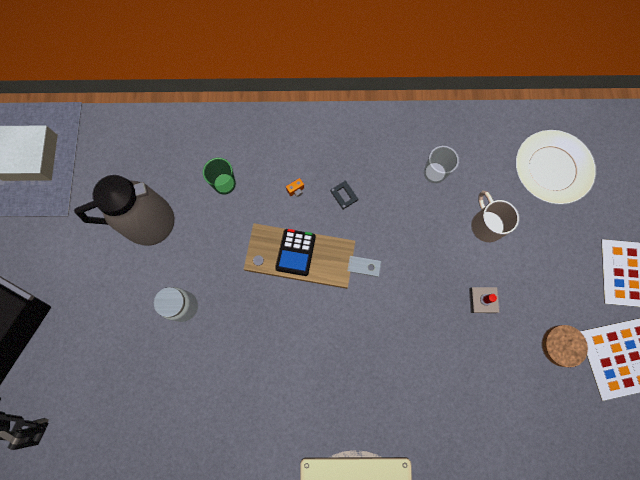

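View pics/a_wrist.png

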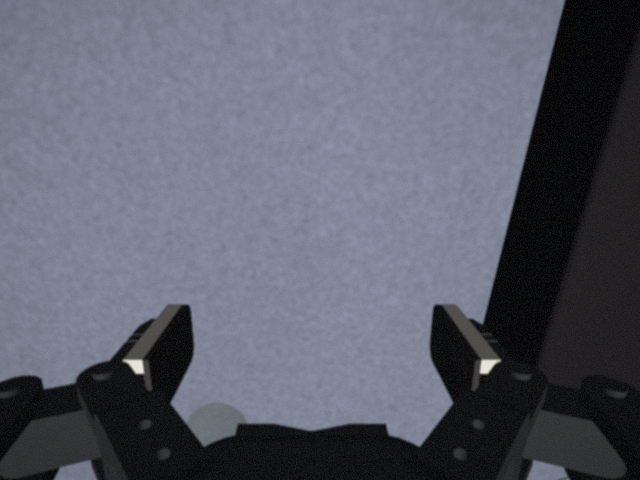

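The top view shows the pivot cap near (258,261), the tab hole at (371,267), the stop at (295,187), the socket at (344,194), and the park block with the red pin at (485,299). Next I measure them.

```bash
cat > h.py <<'E'
import numpy as np,cv2,pickle
from scipy.spatial.transform import Rotation as R
def ray(i,u,v):
    K=i["camera_matrix"]; d=np.array([(u-K[0,2])/K[0,0],-(v-K[1,2])/K[1,1],-1.0])
    return R.from_quat(i["attitude"]).apply(d)
def onz(i,u,v,z):
    d=ray(i,u,v); e=np.array(i["eye"]); return e+d*(z-e[2])/d[2]
def proj(i,P):
    c=R.from_quat(i["attitude"]).inv().apply(np.array(P)-i["eye"]); K=i["camera_matrix"]
    return K[0,0]*c[0]/-c[2]+K[0,2], K[1,2]-K[1,1]*c[1]/-c[2]
def load(n): return pickle.load(open(n,"rb"))
def cents(m,amin=15):
    n,l,s,c=cv2.connectedComponentsWithStats(m.astype(np.uint8)); return [(s[k,4],c[k].round(1),s[k,:4]) for k in range(1,n) if s[k,4]>amin]
E
python3 - <<'E'
from h import *
for n in("top","side"):
    i,p,d=load(f"a_{n}.pkl"); h=cv2.cvtColor(p,cv2.COLOR_RGB2HSV).astype(int)
    wood=(h[...,0]>8)&(h[...,0]<24)&(h[...,1]>90)&(h[...,2]>60); 
    red=(((h[...,0]<5)|(h[...,0]>172))&(h[...,1]>180)&(h[...,2]>80))
    org=(h[...,0]>4)&(h[...,0]<16)&(h[...,1]>170)&(h[...,2]>120)
    dark=(h[...,2]<60)
    for nm,m in(("wood",wood),("red",red),("org",org),("dark",dark)):
        print(n,nm,[c for c in cents(m,25)][:12])
i,p,d=load("a_top.pkl")
c=cv2.resize(p[160:320,230:400],None,fx=4.7,fy=3.75*1.0,interpolation=cv2.INTER_CUBIC)
c=cv2.resize(p[165:300,235:395],None,fx=4.4,fy=4.4,interpolation=cv2.INTER_CUBIC);cv2.imwrite("pics/b1.png",c[:,:,::-1])
c=cv2.resize(p[270:330,450:520],None,fx=8,fy=8,interpolation=cv2.INTER_CUBIC);cv2.imwrite("pics/b2.png",c[:,:,::-1])
E
```

```text
top wood [(np.int32(49987), array([315.6,  38.6]), array([  0,   0, 640,  81], dtype=int32)), (np.int32(6789), array([324.4,  95.3]), array([  0,  88, 640,  15], dtype=int32)), (np.int32(155), array([294.8, 186.3]), array([286, 178,  18,  18], dtype=int32)), (np.int32(3453), array([301.7, 256.6]), array([244, 224, 111,  65], dtype=int32)), (np.int32(73), array([617.3, 250.5]), array([613, 247,  10,   8], dtype=int32)), (np.int32(74), array([632.5, 262.5]), array([628, 259,  10,   8], dtype=int32)), (np.int32(76), array([633.6, 283.7]), array([629, 280,  10,   9], dtype=int32)), (np.int32(79), array([619.6, 293.5]), array([615, 290,  10,   8], dtype=int32)), (np.int32(1438), array([565.3, 346. ]), array([542, 325,  46,  42], dtype=int32)), (np.int32(79), array([626.1, 333. ]), array([621, 329,  11,   9], dtype=int32)), (np.int32(81), array([597.9, 339.1]), array([593, 335,  11,  10], dtype=int32)), (np.int32(82), array([616. , 347.4]), array([611, 343,  11,  10], dtype=int32))]
top red [(np.int32(51), array([631.6, 252.1]), array([628, 249,   9,   7], dtype=int32)), (np.int32(52), arr
[... 2617 characters left out ...]
]), array([108,  12, 155, 142], dtype=int32)), (np.int32(124), array([163.1,  19.1]), array([157,  12,  12,  15], dtype=int32)), (np.int32(73), array([178.1,  46. ]), array([175,  40,   8,  14], dtype=int32)), (np.int32(620), array([  5.5, 199.9]), array([  0, 170,  15,  61], dtype=int32)), (np.int32(398), array([289.7, 234.2]), array([271, 215,  47,  30], dtype=int32)), (np.int32(43), array([377.5, 262.9]), array([370, 260,  16,   8], dtype=int32)), (np.int32(109), array([376.8, 271.3]), array([361, 264,  33,  14], dtype=int32)), (np.int32(172), array([ 23.8, 301.3]), array([  0, 283,  43,  34], dtype=int32)), (np.int32(277), array([  8.4, 472.5]), array([  0, 461,  23,  19], dtype=int32))]
```

View pics/b1.png

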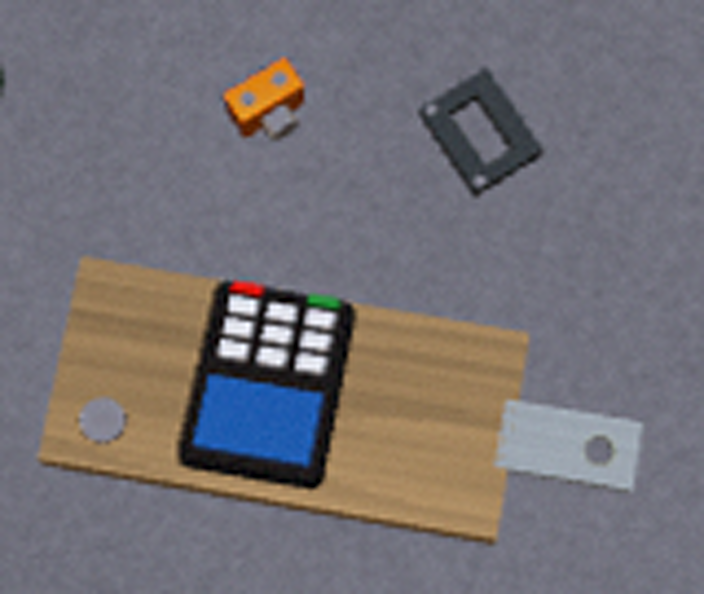

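View pics/b2.png

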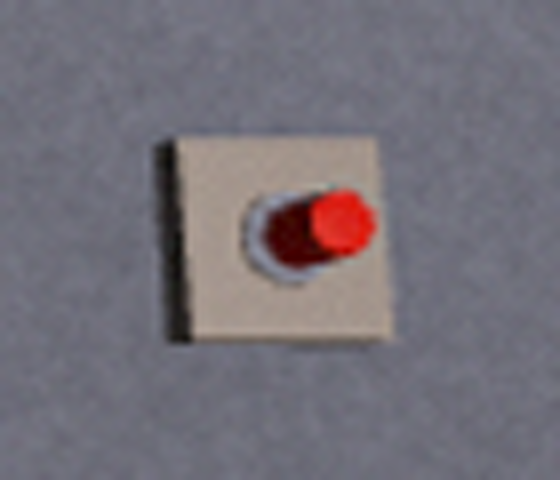

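```bash
cat >> h.py <<'E'
def f2(x0,y0,s): return lambda a,b:((a+.5)/s+x0-.5,(b+.5)/s+y0-.5)
E
python3 - <<'E'
from h import *
i,p,d=load("a_top.pkl"); f=f2(235,165,4.4); g=f2(450,270,8)
def P(x,y,z,f=f): return onz(i,*f(x,y),z)
mm=lambda a:np.round(np.array(a)*1000,1)
piv=P(102,419,.030); hole=P(599,450,.022)
print("piv",mm(piv),"hole",mm(hole),"dist",mm(np.linalg.norm((hole-piv)[:2])),"exp 256.8")
C=[P(*c,.022) for c in((82,257),(529,333),(495,540),(40,459))]
for k in range(4): print("bc",mm(C[k]),mm(np.linalg.norm(C[k]-C[k-1])))
ang=lambda v:np.arctan2(v[1],v[0])
print("board heading from hole",ang(hole-piv)-np.arctan2(30,255),"edges",ang(C[1]-C[0]),ang(C[2]-C[3]))
S=[P(*c,.011) for c in((488,68),(543,152),(477,195),(419,109))]
for k in range(4): print("sc",mm(S[k]),mm(np.linalg.norm(S[k]-S[k-1])),ang(S[k]-S[k-1]))
sc=np.mean(S,0);print("socket",mm(sc),"dist",mm(np.linalg.norm((sc-piv)[:2])))
print("mount heading from socket",ang(sc-piv)-np.arctan2(30,255))
T=[P(*c,.030) for c in((224,98),(287,58),(304,95),(242,133))]
for k in range(4): print("st",mm(T[k]),mm(np.linalg.norm(T[k]-T[k-1])),ang(T[k]-T[k-1]))
print("pin top",mm(P(342,222,.067,g)),"collar",mm(P(286,236,.025,g)))
B=[P(*c,.022,g) for c in((177,137),(377,137),(395,337),(190,339))]
for k in range(4): print("park",mm(B[k]),mm(np.linalg.norm(B[k]-B[k-1])))
print(mm(np.mean(B,0)))
j,q,e=load("a_side.pkl"); print("side pin",mm(onz(j,271.9,380.5,.067)))
# depth check jug etc
for nm,u,v in(("green",223,183),("tumbler",435,173),("mug",500,217),("sugar",170,302),("jug",114,195),("reader",295,252)):
    z=d[v,u]; print(nm,z, mm(np.array(i["eye"])+ray(i,u,v)*z))
E
```

```text
piv [536.1 212.2  30. ] hole [519.6 -43.9  22. ] dist 256.6 exp 256.8
bc [624.6 225.8  22. ] 109.5
bc [581.8  -9.3  22. ] 239.0
bc [473.4  10.8  22. ] 110.2
bc [516.8 244.8  22. ] 238.0
board heading from hole -1.7522184555588058 edges -1.7510169738314758 -1.7539707139874146
sc [732.5   8.3  11. ] 44.5 -1.0213740585160054
sc [684.3 -20.4  11. ] 56.1 -2.6047348360688964
sc [660.4  15.7  11. ] 43.3 2.15584636564597
sc [709.3  46.2  11. ] 57.6 0.5582565371595992
socket [696.6  12.5  11. ] dist 256.2
mount heading from socket -1.010999535707724
st [709.8 150.9  30. ] 22.0 0.45972705871348857
st [732.1 117.2  30. ] 40.4 -0.9843088455427955
st [711.1 108.1  30. ] 22.9 -2.731930916254835
st [690.1 141.1  30. ] 39.1 2.138472266871722
pin top [ 444.7 -296.    67. ] collar [ 445.1 -295.7   25. ]
park [ 473.2 -268.7   22. ] 56.1
park [ 472.8 -324.7   22. ] 56.0
park [ 417.3 -324.4   22. ] 55.5
park [ 417.1 -267.7   22. ] 56.7
[ 445.1 -296.4   22. ]
side pin [ 443.6 -297.6   67. ]
green 1.0486323 [700.4 286.7  86.2]
tumbler 1.0694054 [ 727.1 -191.8   68.1]
mug 1.1064922 [ 638.7 -353.5    7.9]
sugar 0.9630786 [434.7 380.  111.5]
jug 0.9021856 [629.4 467.  221. ]
reader 1.037896 [547.7 126.6  59.8]
```

Run:
```python
from h import *
from workcell import get_obs
o=get_obs(); r=R.from_quat(o["ee_rot"]).as_matrix(); print(r.round(3))
az=np.arctan2(r[1,2],r[0,2]); ay=np.arctan2(r[1,1],r[0,1]); print("heading tool z",az,"y",ay)
piv=np.array([.5361,.2122])
for th in(-1.752,-1.6,-1.5,-1.4,-1.3,-1.2,-1.1,-1.05,-1.011):
    c,s=np.cos(th),np.sin(th); M=np.array([[c,-s],[s,c]])
    print(th,[ (piv+M@np.array([.195,-.025-k])).round(4) for k in(0,.011,.04)])
```

```text
[[-0.    -0.925  0.38 ]
 [-0.001  0.38   0.925]
 [-1.    -0.    -0.001]]
heading tool z 1.1810207963300365 y 2.7518171735710255
-1.752 [array([0.4764, 0.0249]), array([0.4655, 0.0269]), array([0.437 , 0.0321])]
-1.6 [array([0.5054, 0.018 ]), array([0.4944, 0.0183]), array([0.4654, 0.0192])]
-1.5 [array([0.525 , 0.0159]), array([0.514 , 0.0151]), array([0.4851, 0.0131])]
-1.4 [array([0.5446, 0.0158]), array([0.5338, 0.0139]), array([0.5052, 0.009 ])]
-1.3 [array([0.5642, 0.0176]), array([0.5536, 0.0147]), array([0.5256, 0.0069])]
-1.2 [array([0.5835, 0.0214]), array([0.5732, 0.0174]), array([0.5462, 0.0069])]
-1.1 [array([0.6023, 0.0271]), array([0.5925, 0.0221]), array([0.5666, 0.0089])]
-1.05 [array([0.6114, 0.0306]), array([0.6019, 0.0251]), array([0.5767, 0.0107])]
-1.011 [array([0.6185, 0.0337]), array([0.6091, 0.0278]), array([0.5846, 0.0124])]
```

>>> move_arm:
  motion: "0.01 -0.03 0 0.02; 0.03 -0.08 0 0.04; 0.05 -0.138 0 0.06; 0.07 -0.196 0 0.08; 0.09 -0.254 0 0.1; 0.11 -0.312 0 0.12; 0.13 -0.37 0 0.15; 0.15 -0.428 0 0.17; 0.17 -0.48 0 0.19; 0.185 -0.52 0 0.209"
  grip: 0
  force: 40

```text
clock: 1.4
position: [0.4228, 0.0558, 0.2314]
ee_rot: [-0.452, 0.543, 0.453, 0.544]
ft_force: [-0.0, 1.5, 0.3]
grip_width: -0.001
```

>>> move_arm:
  motion: "0.007 -0.012 -0.04 0; 0.014 -0.024 -0.09 0; 0.014 -0.024 -0.14 0; 0.014 -0.024 -0.18 0; 0.014 -0.024 -0.21 0; 0.014 -0.024 -0.222 0; 0.014 -0.024 -0.222 0"

```text
clock: 2.28
position: [0.4363, 0.034, 0.0093]
ee_rot: [-0.453, 0.543, 0.453, 0.543]
ft_force: [-0.3, -0.4, -0.7]
grip_width: -0.003
```

Run:
```python
from h import *
from workcell import *
o=get_obs();print(o["position"],o["ft_force"],o["clock"])
for n in("side","wrist"):
    i=camera_info(n);p,d=camera(n);pickle.dump((i,p,d),open(f"c_{n}.pkl","wb"))
    if n=="side": p=cv2.resize(p[170:350,180:420],None,fx=3,fy=3)
    cv2.imwrite(f"pics/c_{n}.png",p[:,:,::-1])
```

```text
[0.43629273 0.03401985 0.00927364] [-0.26238735 -0.35903023 -0.65278939] 2.275
```

View pics/c_side.png

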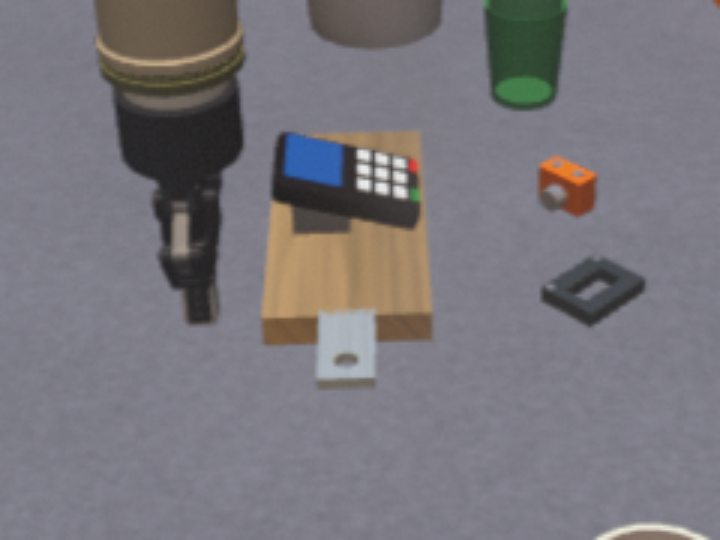

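View pics/c_wrist.png

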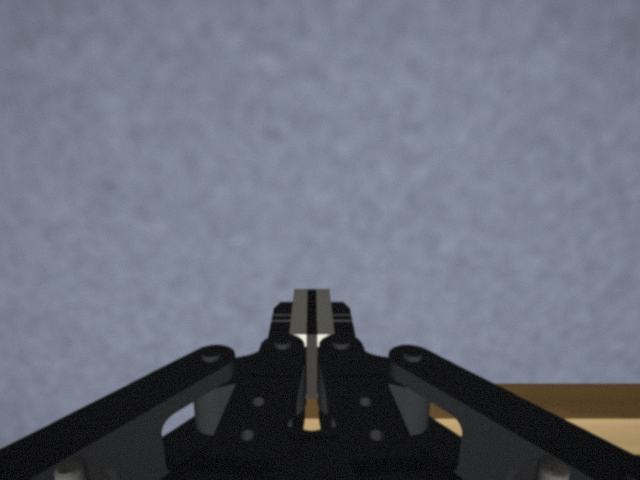

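>>> move_arm:
  motion: "0.01 -0.003 0 0; 0.02 -0.005 0 0; 0.025 -0.006 0 0; 0.03 -0.008 0 0.01; 0.035 -0.01 0 0.035; 0.04 -0.011 0 0.06; 0.046 -0.013 0 0.09; 0.052 -0.014 0 0.12; 0.058 -0.0155 0 0.152"

```text
clock: 3.5
position: [0.4935, 0.018, 0.0089]
ee_rot: [-0.493, 0.508, 0.494, 0.506]
ft_force: [-4.9, -0.8, 4.0]
grip_width: 0.003
```

>>> move_arm:
  motion: "0.007 -0.0012 0 0.035; 0.0135 -0.0023 0 0.067; 0.0196 -0.0032 0 0.1; 0.0262 -0.0038 0 0.133; 0.0328 -0.0042 0 0.167; 0.0394 -0.0044 0 0.2"

```text
clock: 4.25
position: [0.5344, 0.0142, 0.0093]
ee_rot: [-0.541, 0.455, 0.541, 0.455]
ft_force: [-2.2, -0.7, -1.1]
grip_width: -0.001
```

>>> move_arm:
  motion: "0.0066 0 0 0.033; 0.0132 0.0003 0 0.067; 0.0198 0.0008 0 0.1; 0.0264 0.0015 0 0.133; 0.033 0.0024 0 0.167; 0.0396 0.0035 0 0.2"

```text
clock: 5.0
position: [0.5739, 0.0178, 0.0093]
ee_rot: [-0.584, 0.399, 0.584, 0.399]
ft_force: [-2.0, -2.1, -1.2]
grip_width: 0.002
```

Run:
```python
from h import *
from workcell import *
o=get_obs();print(o["position"],o["ft_force"],o["clock"])
i=camera_info("top");p,d=camera("top");pickle.dump((i,p,d),open("d_top.pkl","wb"))
o=get_obs();print(o["position"],o["ft_force"],o["clock"])
p=cv2.resize(p[165:300,235:395],None,fx=4.4,fy=4.4,interpolation=cv2.INTER_CUBIC)
cv2.imwrite("pics/d1.png",p[:,:,::-1])
```

```text
[0.57394521 0.01776086 0.00933945] [-1.96628847 -2.05841091 -1.17289179] 5.0
[0.57477433 0.01807659 0.0094938 ] [-0.68171979 -1.44634849 -0.38110124] 5.05
```

View pics/d1.png

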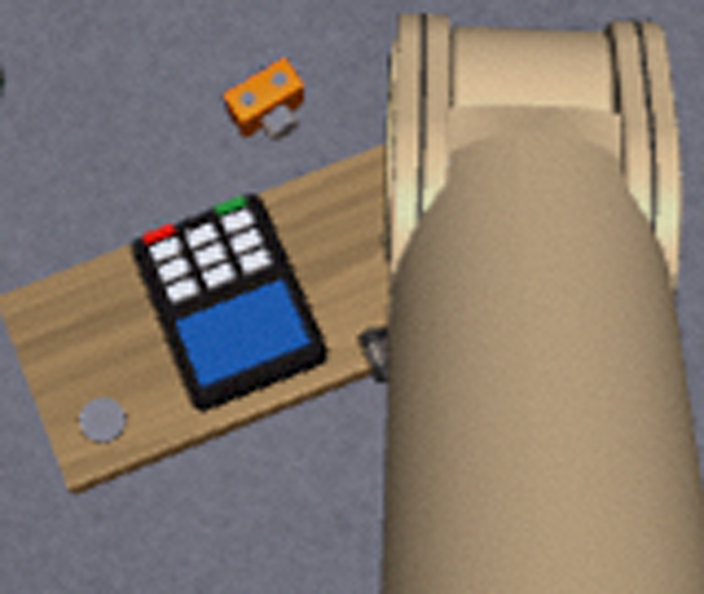

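Run:
```python
from h import *
i,p,d=load("d_top.pkl"); f=f2(235,165,4.4)
P=lambda x,y,z=.022:onz(i,*f(x,y),z)
a=lambda v:np.arctan2(v[1],v[0])
print(a(P(383,147)-P(2,293)),a(P(380,366)-P(72,489)), P(102,419,.03))
th=-1.2; 
# screw tip from original pic, axis z .012: 
print("screw end", P(285,130,.012))
```

```text
-1.1970352423875548 -1.1907146557183255 [0.53610479 0.21222795 0.03      ]
screw end [0.69753134 0.11893465 0.012     ]
```

>>> move_arm:
  motion: "0.004 0.0008 0 0.02; 0.008 0.0017 0 0.04; 0.012 0.0027 0 0.06; 0.016 0.0038 0 0.08; 0.019 0.0047 0 0.1; 0.021 0.0053 0 0.11; 0.0222 0.0057 0 0.115; 0.0231 0.006 0 0.12"

```text
clock: 6.05
position: [0.5967, 0.0235, 0.0094]
ee_rot: [0.607, -0.363, -0.607, -0.363]
ft_force: [-4.1, -2.6, 3.1]
grip_width: 0.001
```

>>> move_arm:
  motion: "0.0008 0.0003 0 0.004; 0.0016 0.0006 0 0.008; 0.0024 0.0008 0 0.012; 0.0032 0.001 0 0.017"

```text
clock: 6.55
position: [0.5999, 0.0245, 0.0094]
ee_rot: [-0.61, 0.358, 0.61, 0.358]
ft_force: [-4.2, -3.3, 4.5]
grip_width: 0.002
```

>>> move_arm:
  motion: "0.0005 0.0003 0 0.003; 0.001 0.0006 0 0.006; 0.0015 0.0008 0 0.009"

```text
clock: 6.92
position: [0.6015, 0.0252, 0.0094]
ee_rot: [0.611, -0.355, -0.611, -0.355]
ft_force: [-4.2, -2.9, 3.1]
grip_width: 0.003
```

>>> move_arm:
  motion: "0.0005 0.0003 0 0.003; 0.001 0.0006 0 0.006; 0.0015 0.0008 0 0.009"

```text
clock: 7.3
position: [0.6031, 0.0258, 0.0094]
ee_rot: [0.613, -0.353, -0.613, -0.353]
ft_force: [-3.0, -3.3, 3.0]
grip_width: -0.002
```

>>> move_arm:
  motion: "0.0005 0.0003 0 0.003; 0.001 0.0006 0 0.006"

```text
clock: 7.55
position: [0.6042, 0.0263, 0.0095]
ee_rot: [0.614, -0.351, -0.614, -0.351]
ft_force: [-2.8, -4.2, 1.9]
grip_width: 0.002
```

>>> move_arm:
  motion: "0.0005 0.0003 0 0.003; 0.001 0.0006 0 0.006"

```text
clock: 7.8
position: [0.6052, 0.0268, 0.0094]
ee_rot: [0.615, -0.349, -0.615, -0.349]
ft_force: [-2.2, -5.1, 2.1]
grip_width: -0.003
```

>>> move_arm:
  motion: "0.0006 0.0002 0 0.003; 0.0012 0.0004 0 0.006"

```text
clock: 8.05
position: [0.6064, 0.0272, 0.0095]
ee_rot: [0.616, -0.347, -0.616, -0.347]
ft_force: [-3.4, -4.6, 2.5]
grip_width: -0.003
```

>>> move_arm:
  motion: "0.0006 0.0002 0 0.003; 0.0011 0.0005 0 0.006"

```text
clock: 8.3
position: [0.6075, 0.0278, 0.0094]
ee_rot: [0.617, -0.345, -0.617, -0.345]
ft_force: [-2.5, -3.8, 2.8]
grip_width: -0.002
```

>>> move_arm:
  motion: "0.0005 0.0003 0 0.003; 0.001 0.0006 0 0.006"

```text
clock: 8.55
position: [0.6086, 0.0283, 0.0095]
ee_rot: [0.618, -0.344, -0.618, -0.343]
ft_force: [-3.1, -4.3, 1.4]
grip_width: -0.0
```

>>> move_arm:
  motion: "0.0005 0.0003 0 0.003; 0.001 0.0006 0 0.006"

```text
clock: 8.8
position: [0.6096, 0.0288, 0.0095]
ee_rot: [0.619, -0.342, -0.619, -0.342]
ft_force: [-3.4, -5.8, 2.8]
grip_width: -0.0
```

>>> move_arm:
  motion: "0.0005 0.0003 0 0.003"

```text
clock: 8.93
position: [0.6096, 0.0288, 0.0094]
ee_rot: [0.62, -0.341, -0.619, -0.34]
ft_force: [-6.5, -6.0, 5.7]
grip_width: 0.0
```

>>> move_arm:
  motion: "0 0 0 0"

```text
clock: 9.05
position: [0.6096, 0.0288, 0.0095]
ee_rot: [0.62, -0.341, -0.619, -0.34]
ft_force: [-5.0, -5.5, 4.3]
grip_width: 0.0
```

>>> move_arm:
  motion: "0.0004 0.0002 0 0; 0.0004 0.0002 0 0"

```text
clock: 9.3
position: [0.6096, 0.0288, 0.0094]
ee_rot: [-0.619, 0.341, 0.62, 0.34]
ft_force: [-6.5, -5.6, 6.2]
grip_width: -0.0
```

>>> move_arm:
  motion: "0.0007 0.0004 0 0; 0.0007 0.0004 0 0"

```text
clock: 9.55
position: [0.6097, 0.0288, 0.0094]
ee_rot: [-0.619, 0.342, 0.62, 0.34]
ft_force: [-10.9, -6.6, 9.5]
grip_width: -0.002
```

>>> move_arm:
  motion: "0.0003 0.0002 0 0; 0.0003 0.0002 0 0; 0.0003 0.0002 0 0; 0.0003 0.0002 0 0; 0.0003 0.0002 0 0"

```text
clock: 10.18
position: [0.6097, 0.0288, 0.0094]
ee_rot: [-0.619, 0.342, 0.62, 0.34]
ft_force: [-12.8, -7.0, 11.5]
grip_width: -0.004
```

>>> move_arm:
  motion: "0.0002 0.0001 0 0; 0.0002 0.0001 0 0; 0.0002 0.0001 0 0; 0.0002 0.0001 0 0; 0.0002 0.0001 0 0; 0.0002 0.0001 0 0; 0.0002 0.0001 0 0; 0.0002 0.0001 0 0"

```text
clock: 11.18
position: [0.6097, 0.0288, 0.0094]
ee_rot: [-0.619, 0.342, 0.62, 0.34]
ft_force: [-12.9, -8.2, 11.1]
grip_width: -0.0
```

>>> move_arm:
  motion: "-0.001 -0.0005 0 0; -0.002 -0.001 0 0; -0.005 -0.003 0 0; -0.015 -0.009 0 0; -0.034 -0.021 0.01 0; -0.034 -0.021 0.06 0; -0.034 -0.021 0.12 0; -0.05 -0.07 0.15 0; -0.07 -0.13 0.15 0; -0.09 -0.19 0.15 0"

```text
clock: 12.42
position: [0.5209, -0.1591, 0.1599]
ee_rot: [0.62, -0.34, -0.619, -0.341]
ft_force: [-0.3, -1.0, -1.1]
grip_width: 0.002
```

Run:
```python
from h import *
from workcell import *
i=camera_info("top");p,d=camera("top");pickle.dump((i,p,d),open("e_top.pkl","wb"))
i=camera_info("side");q,d=camera("side");pickle.dump((i,q,d),open("e_side.pkl","wb"))
cv2.imwrite("pics/e0.png",p[:,:,::-1])
p=cv2.resize(p[165:300,235:395],None,fx=4.4,fy=4.4,interpolation=cv2.INTER_CUBIC)
cv2.imwrite("pics/e1.png",p[:,:,::-1])
q=cv2.resize(q[180:320,240:420],None,fx=4.4,fy=4.4,interpolation=cv2.INTER_CUBIC)
cv2.imwrite("pics/e2.png",q[:,:,::-1])
```

```text
(no output)
```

View pics/e1.png

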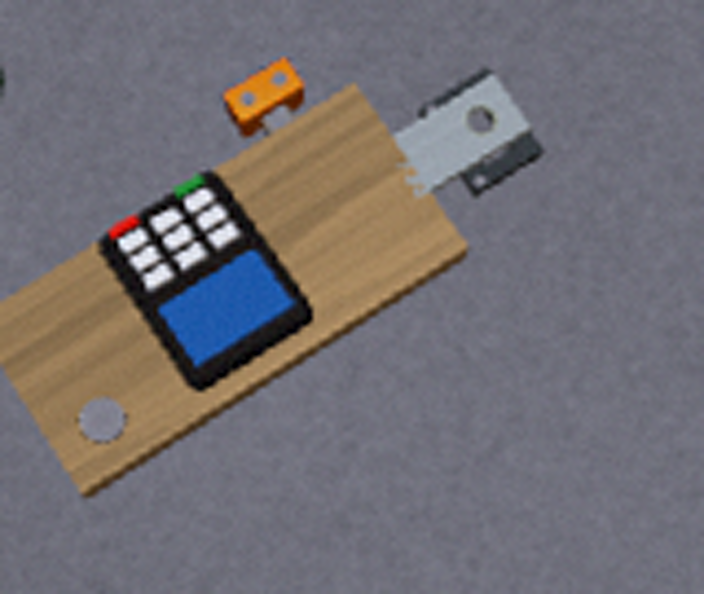

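View pics/e2.png

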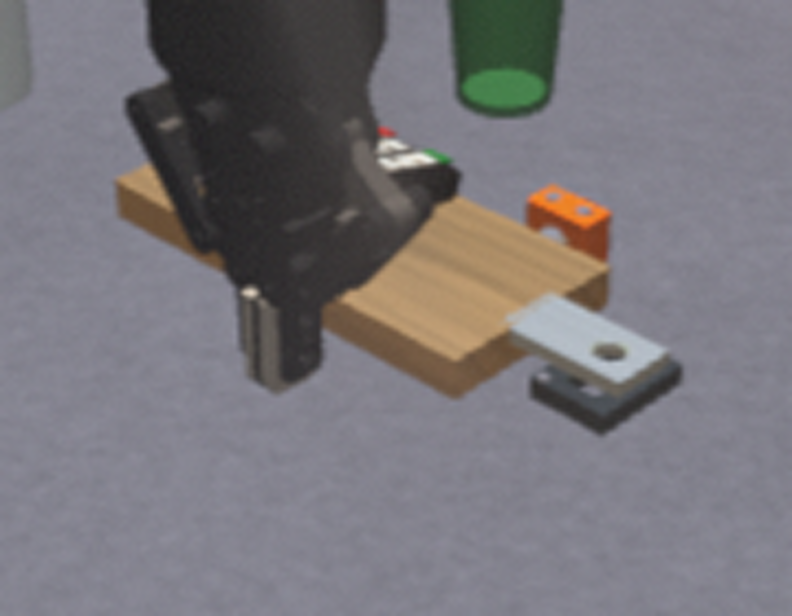

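Run:
```python
from h import *
i,p,d=load("e_top.pkl"); j,q,_=load("e_side.pkl"); f=f2(235,165,4.4); g=f2(240,180,4.4)
P=lambda x,y,z=.022:onz(i,*f(x,y),z)
a=lambda v:np.arctan2(v[1],v[0])
print("edges",a(P(355,84)-P(0,300)),a(P(467,248)-P(84,489)))
h=P(481,119); h2=onz(j,*g(609,352),.022); piv=P(102,419,.03)
print(piv,h,h2,np.linalg.norm((h-piv)[:2]), "head",a(h-piv)-np.arctan2(30,255))
# socket corners again: right tip, lower corner
print(P(543,152,.011),P(477,195,.011),P(488,69,.011))
# tab corners
T=[P(*c) for c in((495,72),(534,132),(429,195),(394,137))]
print(np.mean(T[:2],0))
```

```text
edges -1.0074824676912526 -1.0039561877252954
[0.53610479 0.21222795 0.03      ] [0.69958656 0.01339477 0.022     ] [0.69822673 0.01343674 0.022     ] 0.25741196741943767 head -0.999769972931381
[ 0.68430703 -0.02035498  0.011     ] [0.66040365 0.01573049 0.011     ] [0.73190199 0.00832702 0.011     ]
[ 0.7091065  -0.00475742  0.022     ]
```

View pics/e0.png

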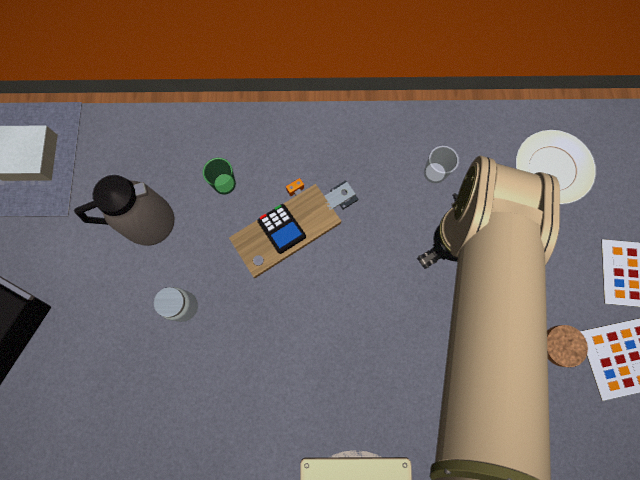

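>>> move_arm:
  motion: "-0.02 -0.034 0 0; -0.045 -0.08 0 0; -0.066 -0.12 0 0; -0.0764 -0.1377 -0.01 0; -0.0764 -0.1377 -0.02 0; -0.0764 -0.1377 -0.02 0; -0.0764 -0.1377 -0.02 0"
  grip: 1

```text
clock: 13.4
position: [0.4439, -0.2967, 0.139]
ee_rot: [-0.619, 0.342, 0.619, 0.342]
ft_force: [-0.3, 0.0, 0.1]
grip_width: 1.004
```

Run:
```python
from h import *
from workcell import *
o=get_obs();print(o["position"],o["ft_force"],o["clock"])
i=camera_info("wrist");p,d=camera("wrist");pickle.dump((i,p,d),open("f_wrist.pkl","wb"))
cv2.imwrite("pics/f.png",p[:,:,::-1])
h=cv2.cvtColor(p,cv2.COLOR_RGB2HSV).astype(int)
red=(((h[...,0]<5)|(h[...,0]>172))&(h[...,1]>150)&(h[...,2]>60))
print(cents(red,50)); print([proj(i,(.4445,-.2968,z)) for z in(.067,.027)])
```

```text
[ 0.44385887 -0.29667147  0.1390298 ] [-0.29433776  0.03286132  0.05756173] 13.4
[(np.int32(1002), array([309.8, 244.7]), array([296, 223,  29,  43], dtype=int32))]
[(np.float64(310.1498528363459), np.float64(255.43545103517732)), (np.float64(310.2516779986649), np.float64(236.19898724642002))]
```

View pics/f.png

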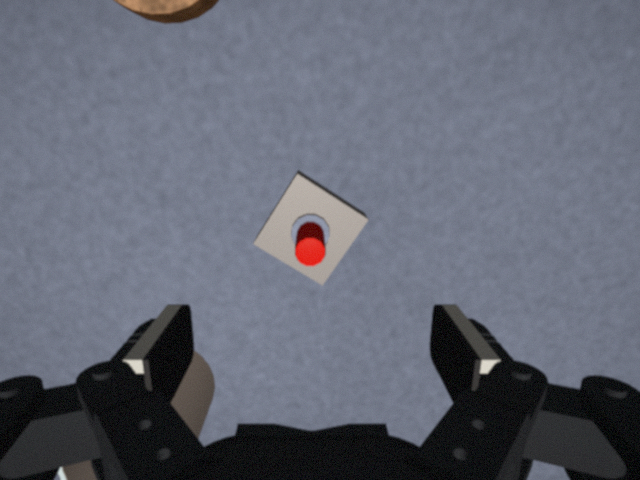

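>>> move_arm:
  motion: "0 0 -0.03 0; 0 0 -0.07 0; 0 0 -0.097 0; 0 0 -0.107 0; 0 0 -0.107 0"

```text
clock: 14.08
position: [0.4458, -0.2947, 0.0325]
ee_rot: [-0.62, 0.34, 0.62, 0.34]
ft_force: [-0.2, 1.0, 0.5]
grip_width: 1.004
```

>>> move_arm:
  motion: "0 0 0 0; 0 0 0 0; 0 0 0 0; 0 0 0 0; 0 0 0 0; 0 0 0 0"
  grip: 0
  force: 40

```text
clock: 14.82
position: [0.4454, -0.2956, 0.0327]
ee_rot: [0.62, -0.341, -0.619, -0.341]
ft_force: [-1.3, 1.0, 5.8]
grip_width: 0.199
```

>>> move_arm:
  motion: "0 0 0.01 0; 0 0 0.03 0; 0 0 0.06 0; 0 0 0.09 0; 0 0 0.11 0; 0 0 0.11 0"

```text
clock: 15.58
position: [0.446, -0.296, 0.144]
ee_rot: [0.621, -0.341, -0.619, -0.341]
ft_force: [0.3, -0.4, -1.9]
grip_width: 0.201
```

Run:
```python
from h import *
from workcell import *
o=get_obs();print(o["position"],o["ft_force"],o["clock"])
i=camera_info("wrist");p,d=camera("wrist");pickle.dump((i,p,d),open("g_wrist.pkl","wb"))
cv2.imwrite("pics/g.png",p[:,:,::-1])
i=camera_info("side");p,d=camera("side");pickle.dump((i,p,d),open("g_side.pkl","wb"))
cv2.imwrite("pics/g2.png",cv2.resize(p[260:440,180:400],None,fx=3,fy=3)[:,:,::-1])
```

```text
[ 0.44601881 -0.29596125  0.14398756] [ 0.25488678 -0.42186763 -1.91753005] 15.575
```

View pics/g.png

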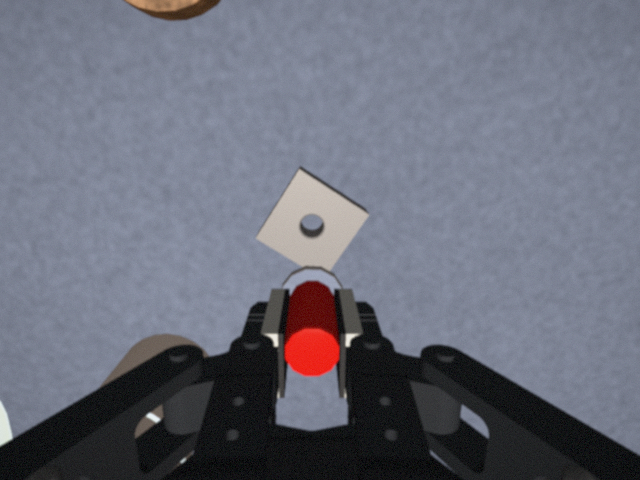

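View pics/g2.png

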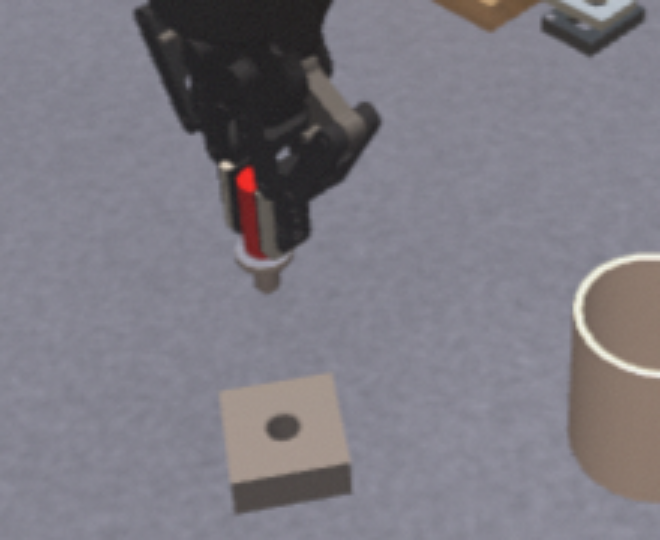

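Run:
```python
from h import *
j,q,_=load("g_side.pkl"); i,p,_=load("g_wrist.pkl"); g=f2(180,260,3)
t=(.446,-.296)
for z in (.1785,.1385,.1335,.1135): print(z,"side pred",[(a+.5-o)*3 for a,o in zip(proj(j,(*t,z)),(180,260))],"wrist",proj(i,(*t,z)))
top=onz(j,*g(248,179),.1785); tip=onz(j,*g(266,288),.1135); print(top,tip)
print("wrist top", onz(i,312,350,.1785), "wrist collar", onz(i,312,290,.1385))
```

```text
0.1785 side pred [np.float64(264.4074026096662), np.float64(175.30901045571017)] wrist (np.float64(310.68002081576304), np.float64(363.724766687449))
0.1385 side pred [np.float64(271.0245047703619), np.float64(245.11644820520542)] wrist (np.float64(311.0512534386834), np.float64(306.4522085474398))
0.1335 side pred [np.float64(271.8225697392364), np.float64(253.53567300812318)] wrist (np.float64(311.0856132673276), np.float64(301.15128626257285))
0.1135 side pred [np.float64(274.95345301624377), np.float64(286.56507683973234)] wrist (np.float64(311.2052841761472), np.float64(282.68884880456443))
[ 0.43906458 -0.29711708  0.1785    ] [ 0.44214594 -0.29633133  0.1135    ]
wrist top [ 0.4417541  -0.29821451  0.1785    ] wrist collar [ 0.43974595 -0.29951652  0.1385    ]
```

>>> move_arm:
  motion: "0.02 0.024 0 0; 0.05 0.061 0 0; 0.087 0.106 0 0; 0.124 0.151 0 0; 0.161 0.196 0 0; 0.198 0.241 0 0; 0.23 0.28 0 0; 0.25 0.305 -0.01 0; 0.256 0.3115 -0.04 0; 0.256 0.3115 -0.065 0"

```text
clock: 16.92
position: [0.7005, 0.0176, 0.0741]
ee_rot: [-0.619, 0.34, 0.621, 0.34]
ft_force: [0.1, -0.5, -0.8]
grip_width: 0.193
```

>>> move_arm:
  motion: "0 0 0 0; 0 0 0 0"

```text
clock: 17.18
position: [0.7014, 0.016, 0.0778]
ee_rot: [0.62, -0.341, -0.62, -0.341]
ft_force: [0.4, 0.1, -0.5]
grip_width: 0.197
```

Run:
```python
from h import *
from workcell import *
o=get_obs();print(o["position"],o["ft_force"],o["clock"])
i=camera_info("wrist");p,d=camera("wrist");pickle.dump((i,p,d),open("k_wrist.pkl","wb"))
cv2.imwrite("pics/k.png",p[:,:,::-1])
i=camera_info("side");p,d=camera("side");pickle.dump((i,p,d),open("k_side.pkl","wb"))
cv2.imwrite("pics/k2.png",cv2.resize(p[215:295,330:430],None,fx=7,fy=7,interpolation=cv2.INTER_CUBIC)[:,:,::-1])
```

```text
[0.70143001 0.01600429 0.07778321] [ 0.4358968   0.12852981 -0.51471697] 17.175
```

View pics/k.png

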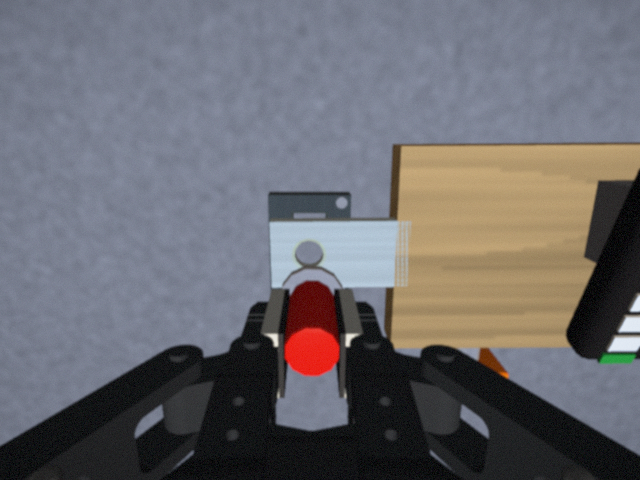

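View pics/k2.png

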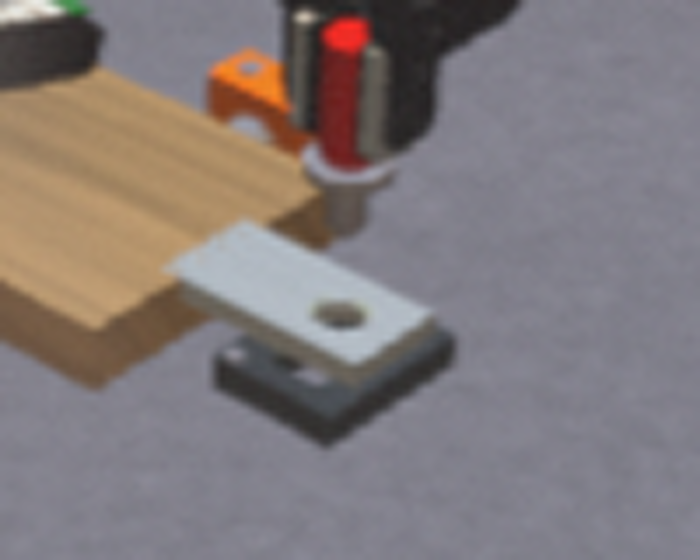

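```bash
cat > m.py <<'E'
from h import *
def rep(i,j,tcp,g,wh,wc,wt,sh,st,stop):
    zt=tcp[2]-.0307
    n=R.from_quat(i["attitude"]).apply([0,1,0]); n[2]=0; n/=np.linalg.norm(n)  # image-up in world
    H=onz(i,*wh,.022); C=onz(i,*wc,zt+.0225)-.013*n; T=onz(i,*wt,zt+.065)
    print("imgup",n.round(3)); r=R.from_quat(i["attitude"]).apply([1,0,0]);print("imgright",r.round(3))
    print("wrist hole",H.round(4),"collar ax",C.round(4),"top",T.round(4))
    h=onz(j,*g(*sh),.022); t=onz(j,*g(*st),zt); s=onz(j,*g(*stop),zt+.065)
    print("side hole",h.round(4),"tip",t.round(4),"top",s.round(4))
    print("wrist hole-collar",((H-C)*1000).round(1)[:2],"side hole-tip",((h-t)*1000).round(1)[:2])
E
python3 - <<'E'
from m import *
i,_,_=load("k_wrist.pkl"); j,_,_=load("k_side.pkl")
rep(i,j,[.7014,.016,.0778],f2(330,215,7),(309.5,253.5),(312,267),(312,350),(340,316),(345,233),(347,36))
i,_,_=load("g_wrist.pkl"); print("park hole by wrist",onz(i,311.5,225,.022))
E
```

```text
imgup [-0.845 -0.535  0.   ]
imgright [-0.536  0.845  0.001]
wrist hole [0.6968 0.0121 0.022 ] collar ax [0.6987 0.0147 0.0696] top [0.6973 0.0137 0.1121]
side hole [0.6984 0.013  0.022 ] tip [0.7003 0.0178 0.0471] top [0.6979 0.0176 0.1121]
wrist hole-collar [-1.9 -2.6] side hole-tip [-1.9 -4.7]
park hole by wrist [ 0.44228612 -0.29838634  0.022     ]
```

>>> move_arm:
  motion: "-0.001 -0.0016 -0.006 0; -0.0019 -0.0032 -0.014 0; -0.0019 -0.0032 -0.019 0; -0.0019 -0.0032 -0.019 0"

```text
clock: 17.77
position: [0.699, 0.0128, 0.0576]
ee_rot: [-0.619, 0.341, 0.62, 0.341]
ft_force: [0.6, 0.9, -0.8]
grip_width: 0.194
```

Run:
```python
from h import *
from workcell import *
o=get_obs();print(o["position"],o["ft_force"],o["clock"])
i=camera_info("wrist");p,d=camera("wrist");pickle.dump((i,p,d),open("l_wrist.pkl","wb"))
cv2.imwrite("pics/l.png",cv2.resize(p[190:390,230:420],None,fx=3,fy=3,interpolation=cv2.INTER_CUBIC)[:,:,::-1])
i=camera_info("side");p,d=camera("side");pickle.dump((i,p,d),open("l_side.pkl","wb"))
cv2.imwrite("pics/l2.png",cv2.resize(p[215:295,330:430],None,fx=7,fy=7,interpolation=cv2.INTER_CUBIC)[:,:,::-1])
```

```text
[0.69896513 0.01279623 0.05759518] [ 0.63753187  0.88915452 -0.77102036] 17.775
```

View pics/l.png

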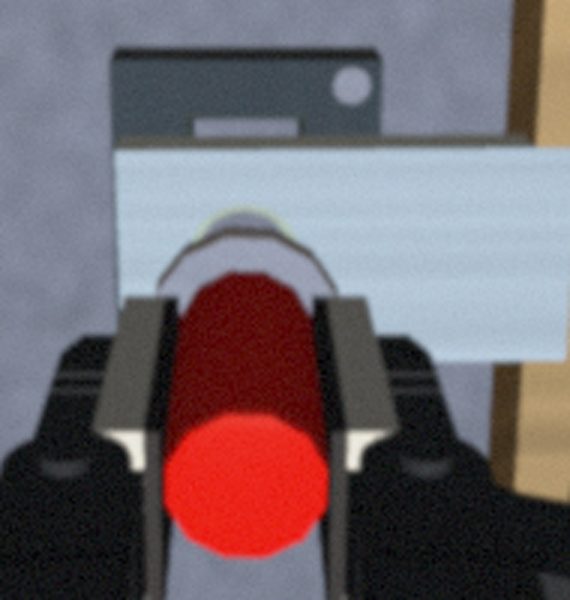

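View pics/l2.png

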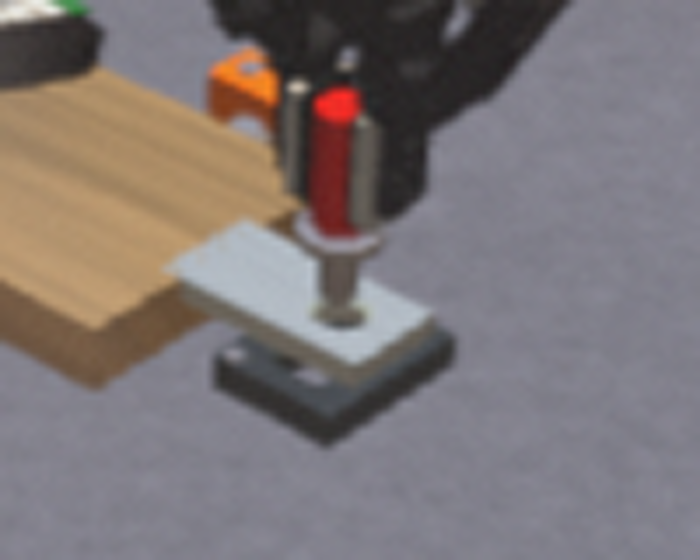

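Run:
```python
from m import *
i,_,_=load("l_wrist.pkl"); j,_,_=load("l_side.pkl"); w=f2(230,190,3)
rep(i,j,[.699,.0128,.0576],f2(330,215,7),w(243,252),w(246,232),w(246,485),(340,316),(338,302),(339,105))
H=onz(i,*w(243,207),.022); n=np.array([-.845,-.535,0]); print("wrist hole via far rim",H-.0075*n)
print(proj(j,(.6984,.013,.022)),[np.array(proj(j,(.6984,.013,.022+k)))*7-np.array([330*7,215*7])for k in (0,.005)])
```

```text
imgup [-0.845 -0.535  0.   ]
imgright [-0.536  0.844  0.001]
wrist hole [0.6968 0.0113 0.022 ] collar ax [0.6963 0.0115 0.0494] top [0.6954 0.0108 0.0919]
side hole [0.6984 0.013  0.022 ] tip [0.6976 0.0132 0.0269] top [0.6956 0.0149 0.0919]
wrist hole-collar [ 0.5 -0.2] side hole-tip [ 0.8 -0.1]
wrist hole via far rim [0.69684845 0.01130691 0.022     ]
(np.float64(378.1720761922486), np.float64(259.7212393074867)) [array([337.20453335, 313.04867515]), array([337.93021302, 298.61101283])]
```

>>> move_arm:
  motion: "0.0006 -0.0001 0 0; 0.0006 -0.0001 -0.003 0; 0.0006 -0.0001 -0.006 0; 0.0006 -0.0001 -0.009 0; 0.0006 -0.0001 -0.011 0"

```text
clock: 18.5
position: [0.6998, 0.0127, 0.047]
ee_rot: [-0.619, 0.341, 0.62, 0.341]
ft_force: [-0.6, -0.3, -0.6]
grip_width: 0.195
```

>>> move_arm:
  motion: "0 0 -0.003 0; 0 0 -0.006 0; 0 0 -0.009 0; 0 0 -0.011 0; 0 0 -0.0125 0; 0 0 -0.0135 0; 0 0 -0.0135 0"

```text
clock: 19.38
position: [0.7, 0.0127, 0.0338]
ee_rot: [-0.62, 0.341, 0.62, 0.341]
ft_force: [0.4, -0.4, -0.5]
grip_width: 0.196
```

No resistance; the tip should be about 3 mm above the counter. I'll lower the last millimetre, then open slightly to release.

>>> move_arm:
  motion: "0 0 -0.0007 0; 0 0 -0.001 0; 0 0 -0.001 0"

```text
clock: 19.75
position: [0.7, 0.0128, 0.0329]
ee_rot: [-0.62, 0.341, 0.62, 0.341]
ft_force: [-0.9, 0.3, 0.4]
grip_width: 0.201
```

>>> move_arm:
  motion: "0 0 0 0; 0 0 0 0; 0 0 0 0; 0 0 0 0; 0 0 0 0; 0 0 0 0"
  grip: 0.8

```text
clock: 20.5
position: [0.6999, 0.0128, 0.0328]
ee_rot: [-0.62, 0.341, 0.62, 0.341]
ft_force: [-0.1, 0.2, 0.5]
grip_width: 0.799
```

>>> move_arm:
  motion: "0 0 0.01 0; 0 0 0.04 0; 0 0 0.08 0; 0 0 0.13 0; -0.02 -0.03 0.16 0; -0.05 -0.07 0.17 0; -0.08 -0.12 0.17 0; -0.1 -0.16 0.17 0; -0.12 -0.2 0.17 0; -0.13 -0.22 0.17 0"

```text
clock: 21.75
position: [0.5687, -0.2102, 0.2039]
ee_rot: [0.619, -0.342, -0.619, -0.341]
ft_force: [1.1, -0.1, 0.0]
grip_width: 0.796
```

Run:
```python
from h import *
from workcell import *
o=get_obs();print(o["position"],o["ft_force"],o["clock"],o["grip_width"])
i=camera_info("top");p,d=camera("top");pickle.dump((i,p,d),open("n_top.pkl","wb"))
cv2.imwrite("pics/n.png",cv2.resize(p[145:295,215:395],None,fx=4.4,fy=4.0,interpolation=cv2.INTER_CUBIC)[:,:,::-1])
cv2.imwrite("pics/n0.png",p[:,:,::-1])
i=camera_info("side");p,d=camera("side");pickle.dump((i,p,d),open("n_side.pkl","wb"))
cv2.imwrite("pics/n2.png",cv2.resize(p[215:295,330:430],None,fx=7,fy=7,interpolation=cv2.INTER_CUBIC)[:,:,::-1])
```

```text
[ 0.56866976 -0.21021381  0.20386482] [ 1.08502588 -0.14987039  0.04899922] 21.75 0.796082823085426
```

View pics/n.png

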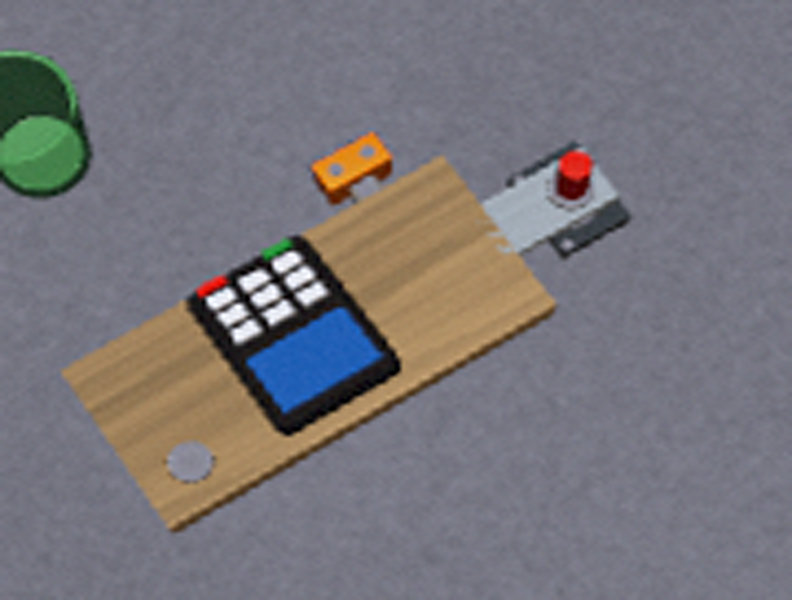

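View pics/n2.png

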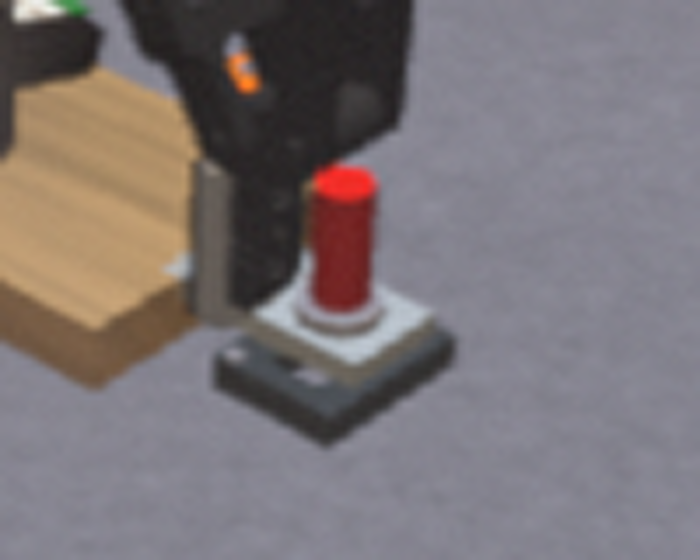

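View pics/n0.png

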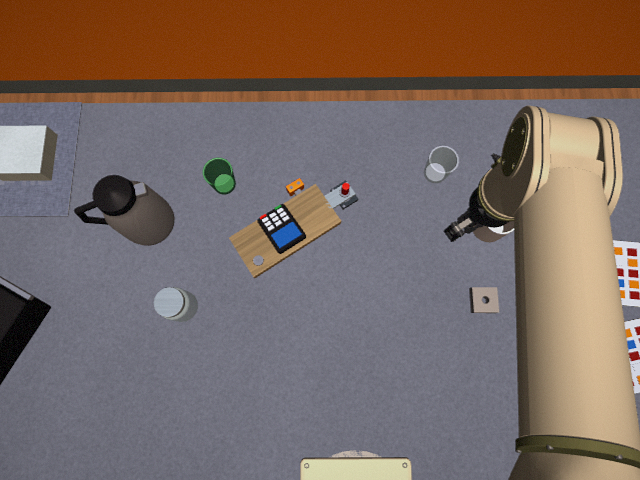

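Run:
```python
from h import *
from workcell import *
i,p,d=load("n_top.pkl"); j,_,_=load("n_side.pkl")
F=lambda x,y:((x+.5)/4.4+214.5,(y+.5)/4.0+144.5)
P=lambda x,y,z:onz(i,*F(x,y),z); a=lambda v:np.arctan2(v[1],v[0])
print(a(P(441,156,.022)-P(63,374,.022)),a(P(555,306,.022)-P(173,528,.022)),P(576,162,.067),onz(j,*f2(330,215,7)(346,184),.067))
hand_in()
```

```text
-0.9882210412046601 -0.9968107111126967 [0.69998334 0.01224221 0.067     ] [0.69806319 0.01274531 0.067     ]
the job is handed in; nothing more can be done
```

The board is swung home and locked with the pin, and I handed the job in at about 22 s. No verdict is reported.

- **Press on the stop:** I pushed the board round near its free corner until the push force jumped and the tool stopped advancing. I then held a push of about 14–15 N for roughly 1.6 s. Sliding took about 5 N, so I estimate 7–12 N on the stop. I could not measure the stop force directly. An upward force of about 11 N also showed on the tool while pressing. If that added friction under the board, the true value is at the low end of that range.
- **Lock pin:** I lined the pin up over the tab hole using the wrist and side cameras, which agreed within about 1 mm. It went in without resistance, and I then opened the gripper and backed the arm clear.
- **Last checks:**
  - The board heading measured −0.99 to −1.00 rad against about −1.01 rad for the mount. That is within about 0.02 rad, but it rests on hand-picked pixels.
  - The collar sits on the tab and the pin looks upright.
  - The pin's top is about 2–4 mm from the measured socket centre.
  - In the last top view both glasses, the sugar jar and the jug look unmoved.
  - The mug was mostly hidden by the arm in that view, so I did not confirm it.

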